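# Depth gauge to the bottom of the forming block's bore

### The job

At the silversmith's bench, take the standing depth gauge by its knob, set it upright over the round bore of the steel forming block and push it down until its rod stands on the bottom of the bore, with its disc foot resting on the block. Hold it down on the bottom for two seconds, then let go and leave the gauge standing there.

Things in the scene. Friction and masses are not known exactly. Their poses are not given: they have to be found in the camera images.
- gauge_knob (a point): Centre of the depth gauge's brass knob (upright cylinder, 28 mm diameter, 44 mm tall), where to grip it. The gauge is loose, 0.3 kg, 165 mm tall: a 12 mm steel rod with the knob on top and a round steel disc foot. At the start it stands upright on its disc on the bench. This point is on the rod's axis, 143 mm above the rod's tip; z up the rod. A ball-topped punch with no disc stands elsewhere.
- gauge_tip (a point): The lower end of the gauge's rod (12 mm diameter), on its axis, 143 mm below the knob's centre; z runs up the rod. At the start it is level with the disc's underside, on the bench.
- gauge_foot (a joint): How far (m) the rod sticks out below the gauge's disc: 0 at the start, at most 0.09. The disc (60 mm diameter, 14 mm thick, plus a 22 mm hub 8 mm high on top) slides on the rod against 3.5 N of friction and stays where it is left; once the disc rests on the block, pushing the knob down drives the rod through it.
- bore_mouth (a point): Centre of the round bore's mouth, in the top face of the dark steel forming block, 70 mm above the bench. Bore: blind, vertical, 34 mm diameter, 50 mm deep, flat bottom. The block is fixed, 150 x 80 x 70 mm, long along x; this point is 37.5 mm from its -x end, midway across y. 75 mm further along +x is a shallow square pocket (31 mm wide, 15 mm deep): not the bore. z up.
Mind the look-alikes: they are no part of the job. Leave any orange look-alike of the part that bears bore_mouth alone. What is shaped like the part that bears gauge_knob but red is not meant.

How it is judged (in metres and radians):
On the way:
1. the gripper holds the gauge's rod down on the bottom of the round bore for a second (horizontal distance between gauge_tip and bore_mouth below 0.015 m and z of gauge_tip in the frame of bore_mouth below -0.046 m and contact force between the fingers and gauge above 0.5 N), for 1 s.
At the end, for the whole second after the job is handed in: The gauge stands at rest and released, within 10 degrees of upright, its rod in the round bore (tip within 15 mm of the bore's axis) and on the bottom (tip at least 45 mm below the mouth), its disc resting on the block (rod 44 to 56 mm out below the disc) (horizontal distance between gauge_tip and bore_mouth below 0.015 m and z of gauge_tip in the frame of bore_mouth below -0.045 m and value of joint gauge_foot between 0.044 and 0.056 m and angle between gauge_knob's own z axis and vertical below 0.17 rad and linear speed of gauge below 0.02 m/s); the robot touches nothing.
It also fails if it takes over 45 s, if anything falls off the work surface, if the arm or the gripper's body presses on something with over 40 N, if the wrist force passes 120 N, or if a joint passes its speed limit or range.

### The arm

A 6-joint arm with a two-finger parallel gripper is mounted at the origin on the work surface. World frame = base frame: x ahead of the robot, y to its left, z up, the work surface at z = 0. Lengths are in m, angles in degrees, forces in N, time in s.
With the tool pointing down it reaches from about 0.25 to 0.85 m from the base axis. Payload 12.5 kg.
Tool frame: the origin (TCP) lies midway between the tips of the shut fingers; the grasp point (between the pads) lies bot.tcp_to_grasp behind it (bot.tcp_to_grasp is the distance from the TCP to the grasp point, in m); z points along the fingers, y is the line along which they close (so a half turn about z gives the same grasp; the last joint's range is limited). The gripper opens to 93 mm and grips with 3 to 60 N. Pads are 15 mm wide; open, the fingers measure 128 mm over their backs; the gripper's body (75 mm by 188 mm) begins 65 mm behind the grasp point.
Start: joints at [-76.295, 20.094, 94.641, -0, 65.266, -4.847], TCP at [0.175, -0.521, 0.219] pointing down, gripper open.
Joint ranges: [-157.81, 157.81], [-45, 120.19], [0.68, 151.7], [-89.99, 269.99], [4.06, 180], [-164.3, 164.3]. Speed limits (degrees/s): [127.2, 127.2, 159.86, 180, 180, 180].

### API

Orientations are given as a 3x3 rotation matrix whose columns are the frame's x, y, z axes.
In Python, from plant import bot, eyes gives the robot as it stands.
- The arm moves only by the tool drive_tool, never from a script. Its argument "plan" is a list of rows, each a list of 3 entries, a list of its own where there are three numbers: the shift along the tool's x, y, z normalised to -1 to 1, where 1 is 800 mm, then the turn, a rotation vector about the tool's x, y, z normalised to -1 to 1, where 1 is 90 degrees, then the gripper's target within -1 to 1 (fully open at 1, half-way at 0, shut at -1). A call has 1 to 10 rows; each row is the pose to reach, as a shift and turn from the pose commanded when the call began, along the tool's axes at that moment; what a row does not reach only later rows make up. A row lasts 1/12 s, in which the tool goes at most 41.7 mm and 7.16 degrees, less where a joint would pass 70% of its speed; a pose out of reach is approached as far as the arm can. A call with a number of a shift or a turn outside -1 to 1 is refused whole. A call with a gripper value outside its range is refused whole. The fingers move at their own pace and stop on an object; "squeeze" is the grip in N (left out, the last holds). Time passes only in rows, so rows that repeat a pose let the fingers close. It gives the time, the measured TCP pose, the force, the opening and the grip force at its end, in the units of the state.
- bot.get_obs(): the state, without advancing time (a new reading comes with each control period).
- eyes.camera(name): name is "scene" or "top"; returns the picture (400x640x3 uint8, red, green, blue); there is no depth.
- eyes.camera_params(name): a dict with "vfov" (degrees; the focal length in pixels is half the picture's height over the tangent of half this angle, whatever the lens; pixels are square), "cx", "cy" (the principal point, pixels), "world_to_cam" (4x4, takes a point from world to camera coordinates). Camera axes: x right, y up, looking along -z (the intrinsics and any distortion apply to the point x, -y, -z); pixel columns grow to the right and rows downward; lengths in m; the calibration is good to about 2 mm. A picture is of the moment at which its call begins. camera_params takes no time and is no camera call.
- bot.close_job(): hands the job in; it is judged then, once.
The state is a dict: "t": time; "joint_positions": joint angles; "dq": joint speeds; "joint_torque": joint torques, N m; "ee_pos": TCP position; "orientation": TCP orientation; "contact_force": force on the tool from outside, world axes, zero at the start; "torque": the same for the moment, N m; "gripper_width": finger opening in m; "grip_force": force on a finger pad.
Only numpy, scipy, OpenCV 4.12 (cv2) and the standard library are available. Lean on these libraries where they do the work, as an engineer would, in place of code of your own. Each camera call takes 0.05 s, during which the arm holds its last target. There are 200 camera calls.

## Working session

There is one attempt and no reset: what is moved stays moved. The work goes in short steps, Python scripts to look and compute and a tool call to move; the robot and the scene stay as the last step left them, time stands still between calls to the robot, and variables do not carry over. Pictures are saved under pics/ and viewed, at most 10 in all, crops included, and the job is handed in when it is done.

Besides the shell and the picture viewer there is one more tool, called after ">>>" as a command line: name --argument value ..., lists and objects as JSON in quotes. drive_tool: Moves the arm, as the interface text tells. Scaled input: -1 to 1 covers 800 mm each way for a shift and 90 degrees each way for a turn. Its arguments: {"type":"object","properties":{"plan":{"type":"array","items":{"type":"array"}},"squeeze":{"type":"number"}},"required":["plan"]}

```bash
ls; mkdir -p pics; python3 - <<'E'
from plant import bot, eyes
import cv2
for n in("scene","top"):
    cv2.imwrite(f"pics/{n}0.png",eyes.camera(n)[:,:,::-1]); print(n,eyes.camera_params(n))
o=bot.get_obs();print(o,bot.tcp_to_grasp)
E
```

```text
pics
scene {'vfov': 52.40870240560385, 'cx': 328.33092177292394, 'cy': 198.70210700931966, 'world_to_cam': array([[-0.27703367,  0.96077425, -0.01285244,  0.11515032],
       [-0.74310218, -0.20575112,  0.63676183,  0.26604071],
       [ 0.60913997,  0.18595514,  0.77095343, -1.18470404],
       [ 0.        ,  0.        ,  0.        ,  1.        ]])}
top {'vfov': 54.95101097071535, 'cx': 318.6096577271014, 'cy': 195.22150684828947, 'world_to_cam': array([[-0.02347034, -0.9991158 ,  0.03488221,  0.01137154],
       [ 0.99778079, -0.0212357 ,  0.06310741, -0.45603362],
       [-0.06231086,  0.03628595,  0.99739696, -0.79676076],
       [ 0.        ,  0.        ,  0.        ,  1.        ]])}
{'t': 0.1, 'joint_positions': array([-7.62965491e+01,  2.01197452e+01,  9.46703460e+01, -1.73804385e-04,
        6.52658481e+01, -4.84877387e+00]), 'dq': array([ 0.00896906, -0.18384602, -0.07398647,  0.01852612,  0.0104211 ,
       -0.00060634]), 'joint_torque': array([ 1.10616904e-03, -4.98025346e+01, -2.85704523e+01,  7.00299907e-02,
        2.39130756e-02, -7.69286271e-05]), 'ee_pos': array([ 0.17493423, -0.52113639,  0.21818914]), 'orientation': array([[ 9.48033645e-01,  3.18170007e-01, -2.33964569e-04],
       [ 3.18170083e-01, -9.48033174e-01,  9.47879828e-04],
       [ 7.97807585e-05, -9.73062495e-04, -9.99999523e-01]]), 'contact_force': array([ 0.09149112, -0.91584486,  0.59102476]), 'torque': array([-0.01305561,  0.02814259, -0.06821288]), 'grip_force': 0.0, 'gripper_width': 0.09288622485984241} 0.0188
```

View pics/scene0.png

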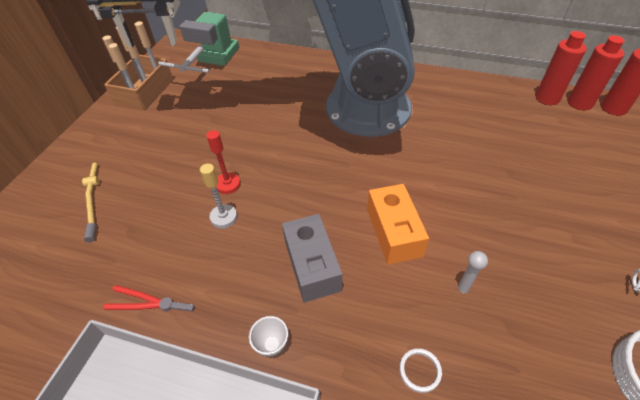

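View pics/top0.png

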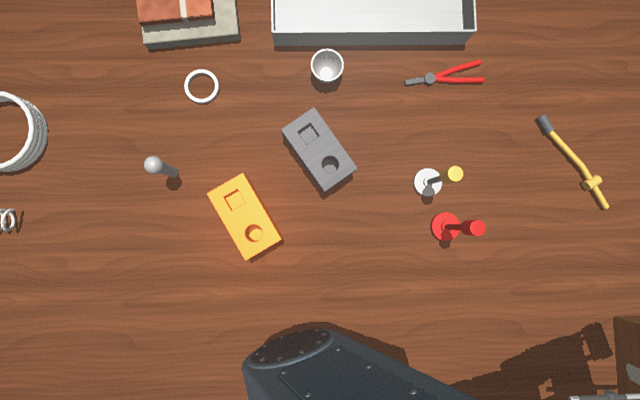

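The candidates are:
- **Gauge:** the brass-knobbed one at scene (208,176) / top (455,173), or the red one at scene (215,140) / top (477,228). The brass one is meant, because red is excluded. The ball punch at scene (478,260) has no disc.
- **Block:** the dark grey one at scene (312,257) / top (319,150), or the orange one, which is excluded. The round bore is at scene (305,233) / top (330,165). The square pocket is not the bore.

Next I'll measure these and confirm them in an enlarged crop.

```bash
cat > h.py <<'E'
import numpy as np, cv2
from plant import bot, eyes
P={n:eyes.camera_params(n) for n in("scene","top")}
def ray(n,u,v):
    p=P[n];f=200/np.tan(np.radians(p["vfov"]/2));M=p["world_to_cam"];R=M[:3,:3]
    return -R.T@M[:3,3], R.T@np.array([(u-p["cx"])/f,-(v-p["cy"])/f,-1.])
def onz(n,uv,z):
    c,d=ray(n,*uv);return c+d*(z-c[2])/d[2]
def tri(a,b):
    A=[];B=[]
    for n,uv in(("scene",a),("top",b)):
        c,d=ray(n,*uv);d/=np.linalg.norm(d);Q=np.eye(3)-np.outer(d,d);A.append(Q);B.append(Q@c)
    x=np.linalg.lstsq(np.vstack(A),np.hstack(B),rcond=None)[0]
    return x,[np.linalg.norm(q@x-b) for q,b in zip(A,B)]
def proj(n,X):
    p=P[n];f=200/np.tan(np.radians(p["vfov"]/2));c=p["world_to_cam"]@np.r_[X,1]
    return np.array([p["cx"]+f*c[0]/-c[2],p["cy"]-f*c[1]/-c[2]])
def blobs(mask,amin=30):
    n,l,s,c=cv2.connectedComponentsWithStats(mask.astype(np.uint8));return [(s[i],c[i],l==i) for i in range(1,n) if s[i,4]>=amin]
E
python3 - <<'E'
from h import *
S=cv2.imread("pics/scene0.png");T=cv2.imread("pics/top0.png")
np.set_printoptions(precision=4,suppress=True)
for n,I,roi in(("scene",S,(195,160,225,195)),("top",T,(440,160,472,190))):
    h=cv2.cvtColor(I,cv2.COLOR_BGR2HSV);m=cv2.inRange(h,(18,90,90),(35,255,255))
    k=np.zeros_like(m);k[roi[1]:roi[3],roi[0]:roi[2]]=m[roi[1]:roi[3],roi[0]:roi[2]]
    for s,c,_ in blobs(k>0): print(n,"knob",s,c)
for n,I,roi in(("scene",S,(205,200,240,232)),("top",T,(408,162,447,202))):
    h=cv2.cvtColor(I,cv2.COLOR_BGR2HSV);m=cv2.inRange(h,(0,0,120),(180,60,255))
    k=np.zeros_like(m);k[roi[1]:roi[3],roi[0]:roi[2]]=m[roi[1]:roi[3],roi[0]:roi[2]]
    for s,c,l in blobs(k>0): print(n,"disc",s,c)
for n,I,roi in(("scene",S,(275,205,350,305)),("top",T,(270,95,365,205))):
    h=cv2.cvtColor(I,cv2.COLOR_BGR2HSV);g=(h[...,1]<60)&(np.arange(400)[:,None]>roi[1])&(np.arange(400)[:,None]<roi[3])&(np.arange(640)>roi[0])&(np.arange(640)<roi[2])
    v=h[...,2]
    for s,c,l in blobs(g,500):
        print(n,"block",s,c,np.median(v[l])); pts=cv2.boxPoints(cv2.minAreaRect(np.argwhere(l)[:,::-1].astype(np.float32)));print(pts)
    print(v[233 if n=="scene" else 163,(290 if n=="scene" else 312):(325 if n=="scene" else 350)])
a=cv2.resize(S[120:310,190:350],None,fx=2.5,fy=2.5,interpolation=3)
b=cv2.resize(T[100:210,280:480],None,fx=2,fy=2,interpolation=3)
c=np.zeros((475,800,3),np.uint8);c[:,:400]=a;c[:220,400:800]=b;cv2.imwrite("pics/crop1.png",c)
E
```

```text
scene knob [200 164  16  24 270] [208.1148 174.5815]
top knob [440 166  23  17 253] [452.2411 173.9289]
scene disc [209 204  28  24 492] [222.5935 215.9959]
top disc [414 168  28  28 564] [426.6968 181.6879]
scene block [ 282  214   60   88 3431] [312.2084 257.5442] 139.0
[[279.7982 223.6606]
 [322.6422 210.8073]
 [346.1193 289.0642]
 [303.2752 301.9174]]
[140 139 140 140 141 138 126  94  78  78  81  82  86  87  88  89  91  89
  88  89  88  87  87 100 133 139 140 141 140 140 139 140 139 140 139]
top block [ 281  107   76   86 3229] [318.3617 149.5389] 164.0
[[278.4253 130.5436]
 [313.1771 105.8164]
 [357.7715 168.4896]
 [323.0197 193.2168]]
[172 163 165 161 163 168 165 166 168 127  90  92  93  85  86  91  85  89
  83  88  83  79  83  79  78  65  91 147 166 169 165 164 165 162 163 164
 163 167]
```

View pics/crop1.png

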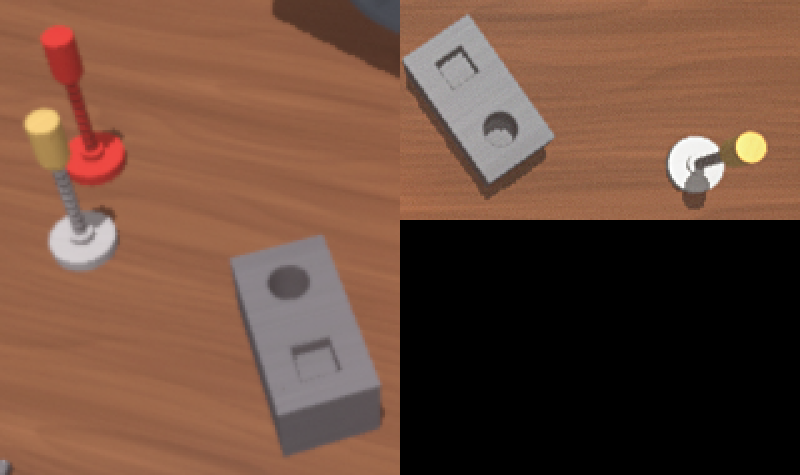

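The crop shows the brass-knobbed gauge with its white disc, with the red look-alike behind it. It also shows the dark block's round bore at scene (305.6,233.2) / top (330.4,164.4). The gauge's disc is at top (428,182) and its knob cap at top (455.5,173.5).

```bash
python3 - <<'E'
from h import *
np.set_printoptions(precision=4,suppress=True)
S=cv2.imread("pics/scene0.png");T=cv2.imread("pics/top0.png")
def ell(I,roi,f,name):
    x0,y0,x1,y1=roi;h=cv2.cvtColor(I[y0:y1,x0:x1],cv2.COLOR_BGR2HSV);b=max(blobs(f(h),20),key=lambda b:b[0][4])
    hull=cv2.convexHull(np.argwhere(b[2])[:,::-1].astype(np.float32));e=cv2.fitEllipse(hull);c=np.array(e[0])+[x0,y0];print(name,c,e[1:]);return c
bs=ell(S,(292,223,320,243),lambda h:h[...,2]<118,"bore s")
bt=ell(T,(317,151,344,178),lambda h:h[...,2]<140,"bore t")
print("bore",onz("scene",bs,.07),onz("top",bt,.07),tri(bs,bt))
kt=ell(T,(440,160,472,190),lambda h:(h[...,2]>190)&(h[...,1]>60),"cap")
print("cap@.165",onz("top",kt,.165), "knob tri", tri((208.1,174.6),kt))
print("scene knob@.143",onz("scene",(208.1,174.6),.143))
dt=ell(T,(410,162,447,202),lambda h:(h[...,2]>150)&(h[...,1]<50),"disc")
ds=ell(S,(205,203,240,230),lambda h:(h[...,2]>120)&(h[...,1]<60),"disc s")
print("disc",onz("top",dt,.012),onz("scene",ds,.009))
rt=ell(T,(430,210,466,243),lambda h:((h[...,0]<6)|(h[...,0]>174))&(h[...,1]>150)&(h[...,2]>120),"red disc");print(onz("top",rt,.012), onz("top",(477,228),.165))
# block corners at top face
for uv in((281,132),(314,107),(357,167),(325,189)): print(onz("top",uv,.07))
E
```

```text
bore s [305.0982 232.5762] ((13.643678665161133, 16.9672794342041), 87.74195861816406)
bore t [329.8032 163.6765] ((17.228906631469727, 17.742956161499023), 122.73670196533203)
bore [ 0.5153 -0.0191  0.07  ] [ 0.5146 -0.0204  0.07  ] (array([ 0.5147, -0.02  ,  0.0688]), [np.float64(0.0005189173654087316), np.float64(0.000518917365408679)])
cap [455.1479 173.0707] ((15.443675994873047, 16.048276901245117), 147.8428955078125)
cap@.165 [ 0.4804 -0.2324  0.165 ] knob tri (array([ 0.4815, -0.2363,  0.1458]), [np.float64(0.003620987882320922), np.float64(0.0036209878823208292)])
scene knob@.143 [ 0.4794 -0.234   0.143 ]
disc [427.103  181.0138] ((26.721590042114258, 27.061412811279297), 43.36249923706055)
disc s [222.6951 215.473 ] ((24.05722999572754, 27.55466079711914), 73.71977996826172)
disc [ 0.4818 -0.232   0.012 ] [ 0.4814 -0.2319  0.009 ]
red disc [445.1259 226.0553] ((28.35975456237793, 29.080551147460938), 131.75511169433594)
[ 0.3849 -0.2667  0.012 ] [ 0.3841 -0.2663  0.165 ]
[0.5795 0.0746 0.07  ]
[0.6289 0.0082 0.07  ]
[ 0.507  -0.0741  0.07  ]
[ 0.4647 -0.0097  0.07  ]
```

Both views agree to about 2 mm: the gauge axis is at (0.481, -0.2325) and the bore at (0.515, -0.020). The sizes and heights fit. The present finger line is already perpendicular to the direction of the red gauge, which is 100 mm away, so I'll keep this orientation.

>>> drive_tool --plan '[[[0.477, -0.22, 0], [0, 0, 0], 1], [[0.477, -0.22, 0], [0, 0, 0], 1], [[0.477, -0.22, 0], [0, 0, 0], 1], [[0.477, -0.22, 0], [0, 0, 0], 1], [[0.477, -0.22, 0], [0, 0, 0], 1], [[0.477, -0.22, 0], [0, 0, 0], 1], [[0.477, -0.22, 0], [0, 0, 0], 1], [[0.477, -0.22, 0], [0, 0, 0], 1], [[0.477, -0.22, 0], [0, 0, 0], 1], [[0.477, -0.22, 0], [0, 0, 0], 1]]' --squeeze 30

```text
t: 0.93
ee_pos: [0.4793, -0.2337, 0.2185]
orientation: [[0.948, 0.318, -0.0], [0.318, -0.948, 0.0], [-0.0, -0.0, -1.0]]
contact_force: [-0.7, -1.1, 0.0]
gripper_width: 0.0932
grip_force: 0.0
```

>>> drive_tool --plan '[[[0.003, -0.001, 0], [0, 0, 0], 1], [[0.003, -0.001, 0.03], [0, 0, 0], 1], [[0.003, -0.001, 0.06], [0, 0, 0], 1], [[0.003, -0.001, 0.09], [0, 0, 0], 1], [[0.003, -0.001, 0.11], [0, 0, 0], 1], [[0.003, -0.001, 0.118], [0, 0, 0], 1], [[0.003, -0.001, 0.118], [0, 0, 0], 1], [[0.003, -0.001, 0.118], [0, 0, 0], 1]]'

```text
t: 1.6
ee_pos: [0.4804, -0.2343, 0.1247]
orientation: [[0.948, 0.318, 0.0], [0.318, -0.948, -0.0], [0.0, 0.0, -1.0]]
contact_force: [-0.6, -0.0, 0.0]
gripper_width: 0.0934
grip_force: 0.0
```

```bash
python3 - <<'E'
from h import *
print(bot.get_obs()["ee_pos"])
S=eyes.camera("scene")[:,:,::-1];T=eyes.camera("top")[:,:,::-1]
a=cv2.resize(S[100:260,130:290],None,fx=2.5,fy=2.5,interpolation=3)
b=cv2.resize(T[110:270,380:540],None,fx=2.5,fy=2.5,interpolation=3)
cv2.imwrite("pics/g1.png",np.hstack([a,b]))
E
```

```text
[ 0.48035721 -0.23432381  0.12471815]
```

View pics/g1.png

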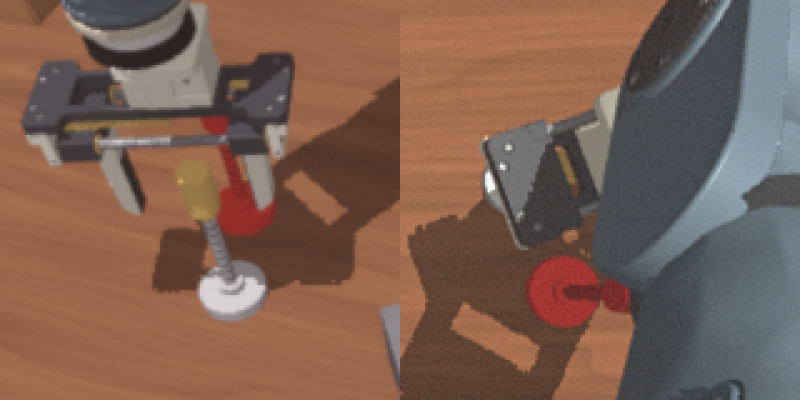

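The knob, at crop (198,190), is between the fingers, whose tips are at (130,205) and (262,200). The red gauge is clear. I'll close.

>>> drive_tool --plan '[[[0, -0.002, 0], [0, 0, 0], 0], [[0, -0.002, 0], [0, 0, 0], -0.3], [[0, -0.002, 0], [0, 0, 0], -0.6], [[0, -0.002, 0], [0, 0, 0], -0.8], [[0, -0.002, 0], [0, 0, 0], -0.8], [[0, -0.002, 0], [0, 0, 0], -0.8], [[0, -0.002, 0], [0, 0, 0], -0.8], [[0, -0.002, 0], [0, 0, 0], -0.8], [[0, -0.002, 0], [0, 0, 0], -0.8], [[0, -0.002, 0], [0, 0, 0], -0.8]]' --squeeze 35

```text
t: 2.53
ee_pos: [0.4797, -0.2326, 0.1242]
orientation: [[0.948, 0.318, -0.0], [0.318, -0.948, 0.0], [-0.0, -0.0, -1.0]]
contact_force: [-0.2, -0.4, 0.0]
gripper_width: 0.0307
grip_force: 0.0
```

>>> drive_tool --plan '[[[0, 0, 0], [0, 0, 0], -0.9], [[0, 0, 0], [0, 0, 0], -0.9], [[0, 0, 0], [0, 0, 0], -0.9], [[0, 0, 0], [0, 0, 0], -0.9], [[0, 0, 0], [0, 0, 0], -0.9]]'

```text
t: 2.95
ee_pos: [0.4797, -0.2325, 0.1242]
orientation: [[0.948, 0.318, -0.0], [0.318, -0.948, 0.0], [-0.0, -0.0, -1.0]]
contact_force: [1.1, -0.7, -0.3]
gripper_width: 0.0272
grip_force: 35.0
```

>>> drive_tool --plan '[[[0, 0, -0.02], [0, 0, 0], -0.9], [[0, 0, -0.05], [0, 0, 0], -0.9], [[0, 0, -0.08], [0, 0, 0], -0.9], [[0, 0, -0.11], [0, 0, 0], -0.9], [[0, 0, -0.125], [0, 0, 0], -0.9], [[0, 0, -0.125], [0, 0, 0], -0.9], [[0, 0, -0.125], [0, 0, 0], -0.9]]'

```text
t: 3.53
ee_pos: [0.4795, -0.2324, 0.2238]
orientation: [[0.948, 0.318, -0.0], [0.318, -0.948, 0.0], [-0.0, -0.0, -1.0]]
contact_force: [0.2, 1.4, -3.9]
gripper_width: 0.0276
grip_force: 35.0
```

>>> drive_tool --plan '[[[0.01, -0.019, 0], [0, 0, 0], -0.9], [[0.03, -0.057, 0], [0, 0, 0], -0.9], [[0.05, -0.095, 0], [0, 0, 0], -0.9], [[0.07, -0.133, 0], [0, 0, 0], -0.9], [[0.09, -0.171, 0], [0, 0, 0], -0.9], [[0.11, -0.209, 0], [0, 0, 0], -0.9], [[0.12, -0.228, 0], [0, 0, 0], -0.9], [[0.125, -0.238, 0], [0, 0, 0], -0.9], [[0.125, -0.238, 0], [0, 0, 0], -0.9], [[0.125, -0.238, 0], [0, 0, 0], -0.9]]'

```text
t: 4.37
ee_pos: [0.5135, -0.0207, 0.2233]
orientation: [[0.948, 0.319, -0.002], [0.319, -0.948, -0.0], [-0.002, -0.0, -1.0]]
contact_force: [0.0, 0.2, -3.1]
gripper_width: 0.0278
grip_force: 35.0
```

```bash
python3 - <<'E'
from h import *
np.set_printoptions(precision=4,suppress=True)
o=bot.get_obs();print(o["ee_pos"])
S=eyes.camera("scene")[:,:,::-1];T=eyes.camera("top")[:,:,::-1]
x0,y0=235,110
a=cv2.resize(S[y0:y0+200,x0:x0+150],None,fx=2.67,fy=2.67,interpolation=3)
b=cv2.resize(T[60:260,260:410],None,fx=2.67,fy=2.67,interpolation=3)
h=cv2.cvtColor(S,cv2.COLOR_BGR2HSV)
for s,c,l in blobs((h[...,1]<50)&(h[...,2]>165)&(np.indices(h.shape[:2])[1]>x0)&(np.indices(h.shape[:2])[1]<x0+150)&(np.indices(h.shape[:2])[0]<300),60):
    print(s,c)
print("expected disc centre px",proj("scene",[.515,-.02,.11]),"tip",proj("scene",[.515,-.02,.1]))
cv2.imwrite("pics/m1.png",np.hstack([a,b]))
E
```

```text
[ 0.5135 -0.0207  0.2233]
[261  86  38  11  88] [280.2045  93.1818]
[295 113  14   7  66] [301.8182 116.5   ]
[289 214  30  19 385] [304.0468 223.3974]
expected disc centre px [303.5591 220.5656] tip [303.8641 223.5985]
```

View pics/m1.png

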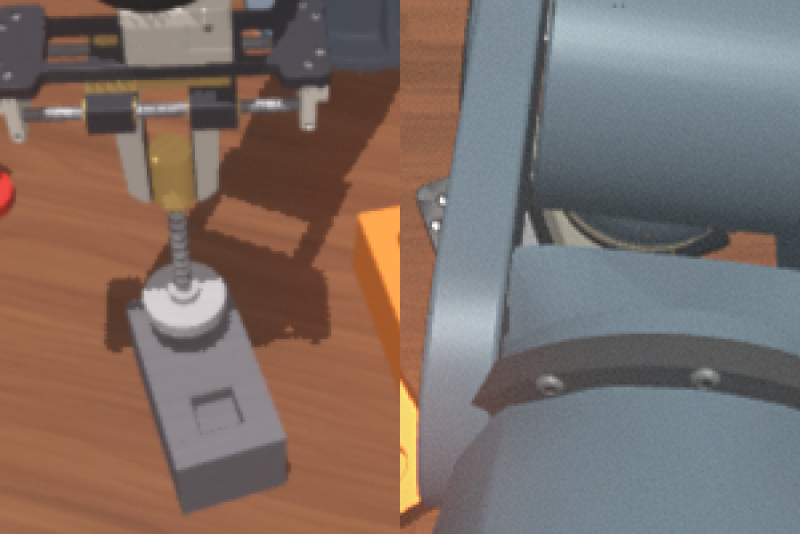

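The disc is at scene (304.7,222.5) against an expected (303.7,221.5), so the gauge is over the bore within about 2 mm and upright. I'll lower it.

>>> drive_tool --plan '[[[0.001, 0, 0.01], [0, 0, 0], -0.9], [[0.001, 0, 0.02], [0, 0, 0], -0.9], [[0.001, 0, 0.03], [0, 0, 0], -0.9], [[0.001, 0, 0.036], [0, 0, 0], -0.9], [[0.001, 0, 0.042], [0, 0, 0], -0.9], [[0.001, 0, 0.05], [0, 0, 0], -0.9], [[0.001, 0, 0.058], [0, 0, 0], -0.9], [[0.001, 0, 0.066], [0, 0, 0], -0.9], [[0.001, 0, 0.066], [0, 0, 0], -0.9]]'

```text
t: 5.22
ee_pos: [0.5144, -0.02, 0.1702]
orientation: [[0.948, 0.318, -0.001], [0.318, -0.948, 0.0], [-0.001, -0.0, -1.0]]
contact_force: [0.4, -0.1, -4.1]
gripper_width: 0.0278
grip_force: 35.0
```

```bash
python3 - <<'E'
from h import *
o=bot.get_obs();print(o["ee_pos"],o["contact_force"])
S=eyes.camera("scene")[:,:,::-1]
cv2.imwrite("pics/m2.png",cv2.resize(S[110:310,235:385],None,fx=3,fy=3,interpolation=3))
E
```

```text
[ 0.51435449 -0.01995938  0.17018497] [ 0.40892552 -0.14925848 -4.10343851]
```

View pics/m2.png

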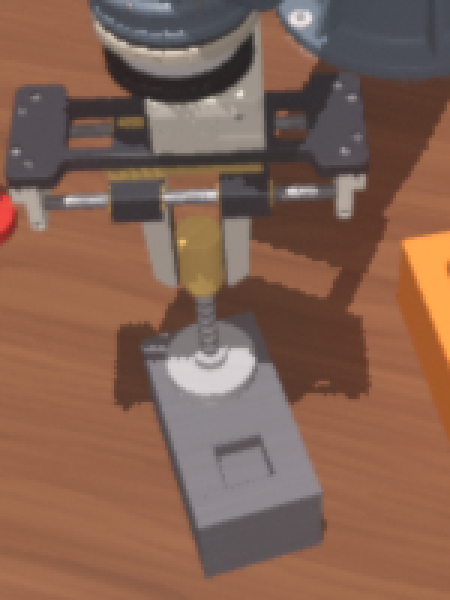

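The disc lies on the block at scene (305,229), centred over the bore, and the rod is passing through it. I'll continue to the bottom.

>>> drive_tool --plan '[[[0, 0, 0.007], [0, 0, 0], -0.9], [[0, 0, 0.014], [0, 0, 0], -0.9], [[0, 0, 0.02], [0, 0, 0], -0.9], [[0, 0, 0.025], [0, 0, 0], -0.9], [[0, 0, 0.029], [0, 0, 0], -0.9], [[0, 0, 0.032], [0, 0, 0], -0.9], [[0, 0, 0.032], [0, 0, 0], -0.9], [[0, 0, 0.032], [0, 0, 0], -0.9]]'

```text
t: 5.93
ee_pos: [0.5142, -0.0199, 0.1454]
orientation: [[0.948, 0.318, -0.001], [0.318, -0.948, 0.0], [-0.001, -0.0, -1.0]]
contact_force: [0.5, 0.1, -3.4]
gripper_width: 0.0274
grip_force: 35.0
```

>>> drive_tool --plan '[[[0, 0, 0.001], [0, 0, 0], -0.9], [[0, 0, 0.002], [0, 0, 0], -0.9], [[0, 0, 0.003], [0, 0, 0], -0.9], [[0, 0, 0.003], [0, 0, 0], -0.9], [[0, 0, 0.003], [0, 0, 0], -0.9]]'

```text
t: 6.35
ee_pos: [0.5148, -0.0199, 0.1441]
orientation: [[0.948, 0.318, 0.0], [0.318, -0.948, 0.0], [0.0, 0.0, -1.0]]
contact_force: [-2.1, 1.4, 7.3]
gripper_width: 0.0279
grip_force: 35.0
```

The rod is on the bottom: TCP z is 0.1441 against an expected 0.1442, with 7 N pushing up. I'll press slightly more and hold for over 2 s.

>>> drive_tool --plan '[[[0, 0, 0.001], [0, 0, 0], -0.9], [[0, 0, 0.001], [0, 0, 0], -0.9], [[0, 0, 0.001], [0, 0, 0], -0.9], [[0, 0, 0.001], [0, 0, 0], -0.9], [[0, 0, 0.001], [0, 0, 0], -0.9], [[0, 0, 0.001], [0, 0, 0], -0.9], [[0, 0, 0.001], [0, 0, 0], -0.9], [[0, 0, 0.001], [0, 0, 0], -0.9], [[0, 0, 0.001], [0, 0, 0], -0.9], [[0, 0, 0.001], [0, 0, 0], -0.9]]'

```text
t: 7.18
ee_pos: [0.5152, -0.02, 0.144]
orientation: [[0.948, 0.318, 0.002], [0.318, -0.948, -0.0], [0.001, 0.001, -1.0]]
contact_force: [-5.5, 0.7, 14.0]
gripper_width: 0.0276
grip_force: 35.0
```

>>> drive_tool --plan '[[[0, 0, 0], [0, 0, 0], -0.9], [[0, 0, 0], [0, 0, 0], -0.9], [[0, 0, 0], [0, 0, 0], -0.9], [[0, 0, 0], [0, 0, 0], -0.9], [[0, 0, 0], [0, 0, 0], -0.9], [[0, 0, 0], [0, 0, 0], -0.9], [[0, 0, 0], [0, 0, 0], -0.9], [[0, 0, 0], [0, 0, 0], -0.9], [[0, 0, 0], [0, 0, 0], -0.9], [[0, 0, 0], [0, 0, 0], -0.9]]'

```text
t: 8.02
ee_pos: [0.5152, -0.02, 0.144]
orientation: [[0.948, 0.318, 0.002], [0.318, -0.948, -0.0], [0.001, 0.001, -1.0]]
contact_force: [-3.8, 0.9, 14.1]
gripper_width: 0.0276
grip_force: 35.0
```

>>> drive_tool --plan '[[[0, 0, 0], [0, 0, 0], -0.9], [[0, 0, 0], [0, 0, 0], -0.9], [[0, 0, 0], [0, 0, 0], -0.9], [[0, 0, 0], [0, 0, 0], -0.9], [[0, 0, 0], [0, 0, 0], -0.9], [[0, 0, 0], [0, 0, 0], -0.9], [[0, 0, 0], [0, 0, 0], -0.9], [[0, 0, 0], [0, 0, 0], -0.9], [[0, 0, 0], [0, 0, 0], -0.9], [[0, 0, 0], [0, 0, 0], -0.9]]'

```text
t: 8.85
ee_pos: [0.5152, -0.02, 0.1441]
orientation: [[0.948, 0.318, 0.002], [0.318, -0.948, -0.0], [0.001, 0.001, -1.0]]
contact_force: [-4.3, 0.1, 13.9]
gripper_width: 0.0277
grip_force: 35.0
```

>>> drive_tool --plan '[[[0, 0, -0.001], [0, 0, 0], -0.9], [[0, 0, -0.002], [0, 0, 0], -0.9], [[0, 0, -0.002], [0, 0, 0], -0.3], [[0, 0, -0.002], [0, 0, 0], 0.3], [[0, 0, -0.002], [0, 0, 0], 1], [[0, 0, -0.002], [0, 0, 0], 1], [[0, 0, -0.002], [0, 0, 0], 1], [[0, 0, -0.002], [0, 0, 0], 1], [[0, 0, -0.002], [0, 0, 0], 1], [[0, 0, -0.002], [0, 0, 0], 1]]'

```text
t: 9.68
ee_pos: [0.5147, -0.02, 0.1442]
orientation: [[0.948, 0.318, 0.0], [0.318, -0.948, -0.0], [0.0, 0.0, -1.0]]
contact_force: [-0.9, -0.2, -0.3]
gripper_width: 0.0748
grip_force: 0.0
```

>>> drive_tool --plan '[[[0, 0, 0], [0, 0, 0], 1], [[0, 0, 0], [0, 0, 0], 1], [[0, 0, 0], [0, 0, 0], 1], [[0, 0, -0.03], [0, 0, 0], 1], [[0, 0, -0.06], [0, 0, 0], 1], [[0, 0, -0.09], [0, 0, 0], 1], [[0, 0, -0.12], [0, 0, 0], 1], [[0, 0, -0.12], [0, 0, 0], 1]]'

```text
t: 10.35
ee_pos: [0.5165, -0.0202, 0.2446]
orientation: [[0.948, 0.318, 0.007], [0.318, -0.948, -0.001], [0.006, 0.003, -1.0]]
contact_force: [1.4, -0.2, 1.0]
gripper_width: 0.0929
grip_force: 0.0
```

```bash
python3 - <<'E'
from h import *
o=bot.get_obs();print(o["t"],o["ee_pos"],o["contact_force"],o["gripper_width"])
S=eyes.camera("scene")[:,:,::-1]
cv2.imwrite("pics/end.png",cv2.resize(S[110:310,235:385],None,fx=3,fy=3,interpolation=3))
h=cv2.cvtColor(S,cv2.COLOR_BGR2HSV);m=np.zeros((400,640),bool);m[150:235,290:325]=(cv2.inRange(h,(18,90,60),(35,255,255))>0)[150:235,290:325]
print([c for s,c,l in blobs(m)],"expected knob",proj("scene",[.515,-.02,.163]))
E
```

```text
10.35 [ 0.51645205 -0.02015024  0.24461353] [ 1.43664939 -0.1925583   0.9991575 ] 0.0928761838517851
[array([302.18238994, 203.61949686])] expected knob [301.83828707 203.44901063]
```

View pics/end.png

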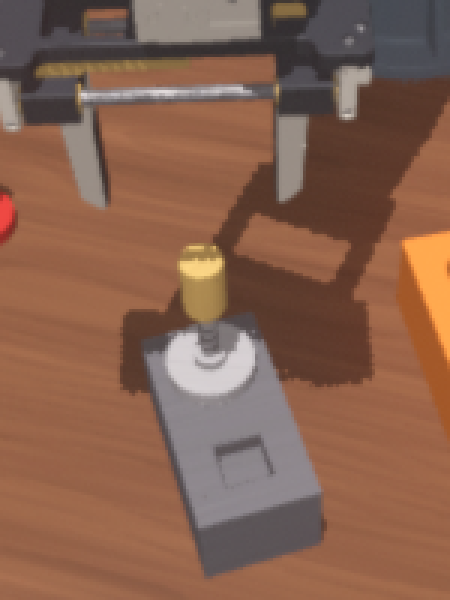

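The gauge stands upright and released, with its disc on the block. The knob is at scene (302.2,203.6) against an expected (301.8,203.4), and the gripper is clear.

```bash
python3 -c "
from plant import bot
print(bot.close_job())"
```

```text
the job is handed in; nothing more can be done
None
```

The gauge was pressed onto the bottom of the round bore at about 14 N for over 2 s, then released; it was left standing upright with its disc on the block, and the job was handed in with no verdict returned.

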